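# Clear the landing spot and tip the parcel onto it

## Robot

A 6-joint arm with a two-finger parallel gripper is mounted at the origin on the work surface. World frame = base frame: x ahead of the robot, y to its left, z up, the work surface at z = 0. Lengths are in m, angles in rad, forces in N, time in s.
With the tool pointing down it reaches from about 0.275 to 0.85 m from the base axis. Payload 5.2 kg.
Tool frame: the origin (TCP) lies midway between the tips of the shut fingers; the grasp point (between the pads) lies 19 mm behind it (manip.grasp_offset is the z of the grasp point in the tool frame, in m); z points along the fingers, y is the line along which they close (so a half turn about z gives the same grasp; the last joint's range is limited). The gripper opens to 85 mm and grips with 20 to 120 N. Pads are 22 mm wide; open, the fingers measure 114 mm over their backs; the gripper's body (76 mm by 85 mm) begins 54 mm behind the grasp point. The pads swing forward as they close: fully open they stand 13 mm farther back than shut.
Start: joints at [-1.456, 0.259, 1.535, -0, 1.348, -0.203], TCP at [0.172, -0.522, 0.231] pointing down, gripper open.
Joint ranges: [-3.14, 3.14], [-0.91, 2.08], [0.19, 2.58], [-1.22, 4.36], [0.22, 2.71], [-3.12, 3.12]. Speed limits (rad/s): [2.57, 2.57, 3.14, 3.14, 3.14, 3.14].

## Interface

Orientations are given as a unit quaternion [x, y, z, w].
In Python, from cell import manip, snapshot, regions_of gives the robot as it stands.
- The arm moves only by the shell command python3 -m handwheel 'ROWS' [FORCE]. ROWS is JSON, a list of rows, each a list of 7 numbers: the shift along the tool's x, y, z in units of 50 mm (1.0 is 50 mm), then the turn, a rotation vector about the tool's x, y, z in units of 6 degrees (1.0 is 6 degrees), then the closure, from 0 (fully open) to 1 (shut). A call has 1 to 8 rows; each row is the pose to reach, as a shift and turn from the pose commanded when the call began, along the tool's axes at that moment; what a row does not reach only later rows make up. A row lasts 1/10 s, in which the tool goes at most 50 mm and 8.59 degrees, less where a joint would pass 70% of its speed; a pose out of reach is approached as far as the arm can. A call with a gripper value outside its range is refused whole. The fingers move at their own pace and stop on an object; FORCE is the grip in N (left out, the last holds). Time passes only in rows, so rows that repeat a pose let the fingers close. It gives the time, the measured TCP pose, the force, the opening and the grip force at its end, in the units of the state.
- manip.get_state(): the state, without advancing time (a new reading comes with each control period).
- snapshot(name): name is "scene" or "top"; returns a dict with "image" (480x640x3 uint8, blue, green, red), "fovy" (degrees; the focal length in pixels is half the picture's height over the tangent of half this angle, whatever the lens; pixels are square), "cx", "cy" (the principal point, pixels), "camera_from_world" (4x4, takes a point from world to camera coordinates). Camera axes: x right, y down, z forward; pixel columns grow to the right and rows downward; lengths in m; the calibration is good to about 2 mm. A picture is of the moment at which its call begins. There is no depth.
- manip.finish_job(): hands the job in; it is judged then, once.
Trained networks look in a picture, given as the dict that the camera call returned (one of the last four; its "shot" number tells which), for a name from the list of things; names that differ only in an ending like _2 or _b are one class to them, and where a whole thing is asked for, a point or a joint stands for the part that bears it (a point fixed in the world has none). Each returns a list of dicts, best first, with "p" (0 to 1); they miss things now and then, are a little off and sometimes report something else, mostly with a low value. They report only what shows in the picture. A call takes as long as a camera call. They do not tell look-alikes from the thing itself.
- regions_of(picture, target): "mask" (480x640 bool, what is visible of it) and "point" ([row, column] in pixels, amid what is visible of it).
The state is a dict: "time": time; "joint_positions": joint angles; "joint_velocities": joint speeds; "joint_efforts": joint torques, N m; "ee_pos": TCP position; "ee_rot": TCP orientation; "ft_force": force on the tool from outside, world axes, zero at the start; "moment": the same for the moment, N m; "width": finger opening in m; "gripper_force": force on a finger pad.
Only numpy, scipy, OpenCV 4.12 (cv2) and the standard library are available. Lean on these libraries where they do the work, as an engineer would, in place of code of your own. Each camera call takes 0.05 s, during which the arm holds its last target. There are 200 camera calls.

## Task

The small parcel carton stands upright at one end of the cork mat and the car fob is in its way. First push the fob along the surface until it is completely outside the rectangle drawn on the mat, with the carton still standing; then push the carton high on its back so that it topples over onto its broad face and lies flat, entirely inside the drawn rectangle. Only push: do not lift the fob or the carton, keep the fob on the console, and leave the other things where they are.

Things in the scene. Friction and masses are not known exactly. Their poses are not given: they have to be found in the camera images.
- mat: Flat fixed cork mat, 2 mm thick, x -175 to +115 mm, y -95 to +95 mm. A flush dark line 4 mm wide outlines a rectangle 190 mm (x) by 150 mm (y), to the outer edge of the line. Origin: under the rectangle's centre, at console height; z up; +x runs from the standing carton to the far end. It may be turned any way on the console.
- carton: Slim cardboard carton with paper tape, 35 mm thick (x), 90 wide (y), 150 tall (z), 175 to 350 g. Origin: centre of its underside. It stands on the -x end of the mat, its x along the mat's x within 5 degrees, its foot across the end line of the rectangle: the front (+x) edge of the foot 15 to 21 mm inside, the back edge outside. Tipped to its +x it turns about that front edge.
- carton_mid (a point): Centre of the carton: 75 mm above its underside when it stands, about 19 mm above the console when it lies on its broad face on the mat.
- carton_corner0 (a point): Corner of the carton's outline, half-way through its thickness: foot end, y = -45 mm.
- carton_corner1 (a point): The same, foot end, y = +45 mm.
- carton_corner2 (a point): The same, top end (150 mm from the foot), y = -45 mm.
- carton_corner3 (a point): The same, top end, y = +45 mm.
- fob: Silver car fob lying flat inside the rectangle, a bar with round ends, 68 mm long (its x), 34 mm wide (its y), 14 mm thick, three small black buttons on top, about 60 g. Origin: centre of its underside.
- fob_mid (a point): Centre of the fob, 7 mm above its underside.
- fob_end0 (a point): Centre of the fob's round end (radius 17 mm) at its x = -17 mm, 7 mm above its underside.
- fob_end1 (a point): Centre of the fob's other round end (radius 17 mm) at its x = +17 mm.
- padlock: Chrome padlock standing upright on the console beside the mat's +y side, 22 x 44 mm, 68 mm high. Origin: centre of its underside. The mat's -y side is free. Leave it.
- fan: Folded plastic hand fan lying on the console beyond the mat's +x end, 28 mm (its x) by 200 mm (its y), 16 mm high. Origin: centre of its underside. Leave it.
- bowl: White ceramic bowl, 150 mm across, 60 mm high, at the left of the console. Origin: centre of its underside. Leave it.
- torch: Black pocket torch standing on end, 36 mm across, 115 mm high, at the left. Origin: centre of its underside. Leave it.
- diffuser: Amber glass jar with a wooden cap, 60 mm across, 110 mm high, at the left. Origin: centre of its underside. Leave it.
- paperback: Paperback lying flat, 114 x 182 x 23 mm, at the right near the robot. Origin: centre of its underside. Leave it.
Not all that is in view belongs to the job. Of the things shaped like the fob, the silver one is meant.

How it is judged:
By the outcome, as a careful person would: the job done as asked, in the order asked, and still so for the second after the job is handed in, with the robot touching nothing.
It also fails if it takes over 56 s, if anything falls off the work surface, if the arm or the gripper's body presses on something with over 40 N, if the wrist force passes 120 N, or if a joint passes its speed limit or range.

## Working session

There is one attempt and no reset: what is moved stays moved. The work goes in short steps, Python scripts to look and compute and a shell command to move; the robot and the scene stay as the last step left them, time stands still between calls to the robot, and variables do not carry over. Pictures are saved under pics/ and viewed, at most 10 in all, crops included, and the job is handed in when it is done.

```bash
mkdir -p pics; cat > h.py <<'E'
import numpy as np, cv2
from cell import manip, snapshot, regions_of
def ray(s,uv):
    f=240/np.tan(np.radians(s["fovy"])/2); T=np.array(s["camera_from_world"]); R=T[:3,:3]
    d=R.T@np.array([(uv[0]-s["cx"])/f,(uv[1]-s["cy"])/f,1]); return -R.T@T[:3,3],d
def atz(s,uv,z):
    o,d=ray(s,uv); return o+d*(z-o[2])/d[2]
def proj(s,p):
    f=240/np.tan(np.radians(s["fovy"])/2); T=np.array(s["camera_from_world"]); c=T[:3,:3]@np.asarray(p)+T[:3,3]
    return np.array([s["cx"]+f*c[0]/c[2],s["cy"]+f*c[1]/c[2]])
E
python3 - <<'E'
from h import *
for n in("scene","top"):
    s=snapshot(n); cv2.imwrite(f"pics/{n}0.png",s["image"])
    print(n,s["fovy"],np.linalg.inv(s["camera_from_world"])[:3,3])
    for t,z in (("mat",.002),("carton",.075),("fob",.016),("padlock",.03),("fan",.016)):
        for r in regions_of(s,t)[:3]:
            m=r["mask"].astype(np.uint8); c=cv2.boxPoints(cv2.minAreaRect(cv2.findNonZero(m)))
            v,u=np.argwhere(m).mean(0)
            print(t,round(r["p"],2),np.round([u,v]),c.round().tolist(),atz(s,(u,v),z).round(3))
E
```

```text
scene 56.016653210941875 [ 1.10560987 -0.56440434  0.84729053]
mat 0.77 [296. 288.] [[229.0, 313.0], [230.0, 254.0], [354.0, 256.0], [353.0, 316.0]] [ 0.564 -0.061  0.002]
carton 0.77 [264. 262.] [[251.0, 227.0], [271.0, 226.0], [277.0, 297.0], [256.0, 299.0]] [ 0.497 -0.1    0.075]
fob 0.8 [349. 355.] [[331.0, 358.0], [337.0, 341.0], [367.0, 352.0], [361.0, 369.0]] [ 0.788 -0.125  0.016]
fob 0.76 [207. 334.] [[197.0, 347.0], [201.0, 319.0], [217.0, 322.0], [212.0, 350.0]] [ 0.527 -0.3    0.016]
fob 0.73 [308. 281.] [[293.0, 279.0], [302.0, 267.0], [323.0, 283.0], [314.0, 295.0]] [ 0.579 -0.034  0.016]
padlock 0.47 [315. 231.] [[305.0, 240.0], [314.0, 218.0], [325.0, 223.0], [316.0, 245.0]] [0.475 0.098 0.03 ]
fan 0.71 [373. 290.] [[361.0, 259.0], [373.0, 256.0], [384.0, 321.0], [372.0, 323.0]] [0.711 0.053 0.016]
fan 0.2 [264. 262.] [[252.0, 227.0], [272.0, 226.0], [275.0, 298.0], [255.0, 299.0]] [ 0.452 -0.067  0.016]
top 53.465744791285516 [0.47186978 0.04301753 1.56060091]
mat 0.88 [353. 256.] [[302.0, 243.0], [346.0, 203.0], [407.0, 269.0], [363.0, 310.0]] [ 0.555 -0.051  0.002]
carton 0.58 [372. 269.] [[356.0, 276.0], [379.0, 253.0], [389.0, 263.0], [366.0, 286.0]] [ 0.508 -0.104  0.075]
fob 0.77 [429. 264.] [[418.0, 268.0], [432.0, 253.0], [440.0, 261.0], [425.0, 275.0]] [ 0.524 -0.293  0.016]
fob 0.68 [425. 213.] [[412.0, 214.0], [431.0, 202.0], [437.0, 211.0], [419.0, 224.0]] [ 0.69  -0.286  0.016]
fob 0.66 [346. 249.] [[341.0, 259.0], [341.0, 239.0], [352.0, 239.0], [352.0, 259.0]] [ 0.577 -0.027  0.016]
fan 0.89 [318. 209.] [[294.0, 229.0], [334.0, 185.0], [341.0, 191.0], [300.0, 235.0]] [0.707 0.063 0.016]
fan 0.63 [347. 249.] [[342.0, 239.0], [351.0, 239.0], [351.0, 259.0], [342.0, 259.0]] [ 0.576 -0.03   0.016]
```

View pics/top0.png

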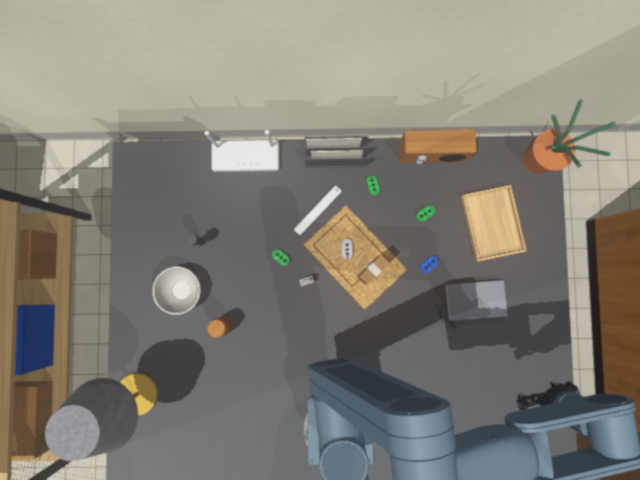

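View pics/scene0.png

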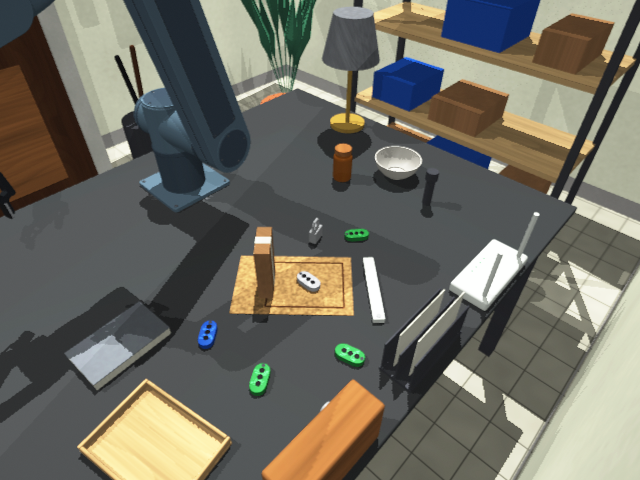

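The mat is turned about 45°, with the standing carton at around (372,269) in the top view. The silver fob lies at (347,249) inside the rectangle, and the mat's −y side (up-right in the top view) is free. Next I'll fit the poses.

```bash
cat >> h.py <<'E'
from scipy.optimize import minimize
def box(lx,ly,z0,z1): return np.array([[x,y,z] for x in(-lx/2,lx/2) for y in(-ly/2,ly/2) for z in(z0,z1)])
a=np.linspace(0,2*np.pi,40)
FOB=np.array([[np.sign(np.cos(t))*.017+.017*np.cos(t),.017*np.sin(t),z] for t in a for z in(.0,.014)])
def place(P,q):
    c,s=np.cos(q[2]),np.sin(q[2]); return np.c_[q[0]+c*P[:,0]-s*P[:,1],q[1]+s*P[:,0]+c*P[:,1],P[:,2]]
def sil(s,P,q,k=4):
    m=np.zeros((480*k,640*k),np.uint8); h=cv2.convexHull(np.array([proj(s,p)*k+k/2 for p in place(P,q)],np.float32))
    cv2.fillConvexPoly(m,h.round().astype(np.int32),1); return m
def fit(ms,P,q0,k=4):
    M=[(s,cv2.resize(m.astype(np.uint8),None,fx=k,fy=k,interpolation=0)) for s,m in ms]
    def cost(q):
        return sum(1-(A&m).sum()/(A|m).sum() for s,m in M for A in[sil(s,P,q,k)])
    q0=np.array(q0,float); S=np.vstack([q0,q0+[.02,0,0],q0+[0,.02,0],q0+[0,0,.25]])
    r=minimize(cost,q0,method="Nelder-Mead",options=dict(initial_simplex=S,xatol=2e-4,fatol=1e-4,maxiter=150))
    return r.x,r.fun/len(M)
def near(s,t,p,r=.05):
    c=[x for x in regions_of(s,t) if np.linalg.norm(atz(s,x["point"][::-1],p[2])[:2]-p[:2])<r]
    return c[0]["mask"] if c else None
E
python3 - <<'E'
from h import *
S=[snapshot(n) for n in("top","scene")]
def hull(m):
    o=np.zeros(m.shape,np.uint8); cv2.fillConvexPoly(o,cv2.convexHull(cv2.findNonZero(m.astype(np.uint8))),1); return o
def get(t,p,r,h=False):
    L=[(s,near(s,t,p,r)) for s in S]; return [(s,hull(m) if h else m) for s,m in L if m is not None]
mat,e=fit(get("mat",[.555,-.05,0],.15,True),box(.29,.19,0,.002),[.555,-.05,np.radians(42)]); print("matcentre",mat,e)
car,e2=fit(get("carton",[.5,-.1,.075],.06),box(.035,.09,.002,.152),[.5,-.1,mat[2]]); print("carton",car,e2)
F=FOB+[0,0,.002]
b=min((fit(get("fob",[.577,-.03,.016],.03),F,[.577,-.03,w]) for w in(-.5,.3)),key=lambda r:r[1]); print("fob",b)
c,s=np.cos(mat[2]),np.sin(mat[2]); O=mat[:2]+.03*np.array([c,s]); R=np.array([[c,s],[-s,c]])
print("origin",O,"deg",np.degrees(mat[2]),"carton in mat",R@(car[:2]-O),np.degrees(car[2]-mat[2]),"fob in mat",R@(b[0][:2]-O),np.degrees(b[0][2]-mat[2]))
np.save("mat.npy",[*O,mat[2]])
for s_,n in zip(S,"ab"):
    k=4;im=cv2.resize(s_["image"],None,fx=k,fy=k,interpolation=2)
    for P,q,col in((box(.29,.19,.002,.002),mat,(255,0,0)),(box(.19,.15,.002,.002),[*O,mat[2]],(0,0,255)),(box(.035,.09,.002,.152),car,(0,255,0)),(F,b[0],(255,0,255))):
        cv2.drawContours(im,cv2.findContours(sil(s_,P,q,k),0,2)[0],-1,col,1)
    u,v=(proj(s_,[*O,0])*k).astype(int); cv2.imwrite(f"pics/f{n}.png",im[v-290:v+290,u-300:u+300])
    pass
A=[cv2.imread(f"pics/f{n}.png") for n in"ab"]
cv2.imwrite("pics/fit.png",np.hstack([cv2.resize(x,(400,387),interpolation=3) for x in A]))
st=manip.get_state(); from scipy.spatial.transform import Rotation as Ro
print(st["time"],st["ee_pos"],Ro.from_quat(st["ee_rot"]).as_matrix().round(3))
E
```

```text
matcentre [ 0.55026366 -0.0556875   0.73535368] 0.027573884089934386
carton [ 0.50590631 -0.10328221  0.74036509] 0.12808106378026074
fob (array([ 5.74477809e-01, -2.91930621e-02,  5.56532926e-04]), np.float64(0.16923526098877112))
origin [ 0.57251147 -0.03556202] deg 42.13266217030573 carton in mat [-0.09482401 -0.00553883] 0.28713283280612223 fob in mat [0.00573084 0.00340405] -42.100775182463565
1.1 [ 0.17188739 -0.52245433  0.23132992] [[ 0.95   0.312 -0.   ]
 [ 0.312 -0.95  -0.   ]
 [-0.     0.    -1.   ]]
```

View pics/fit.png

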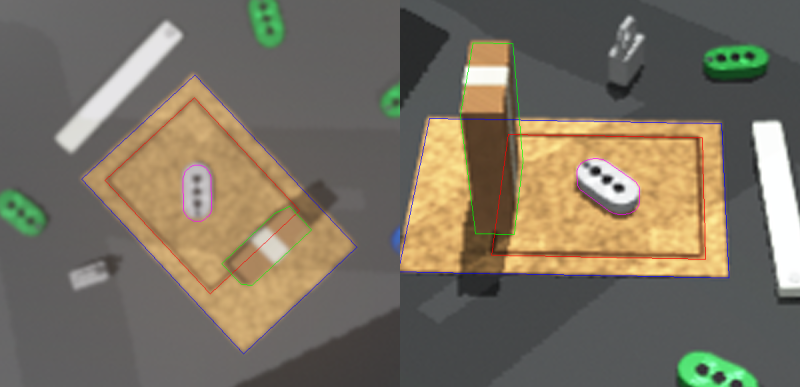

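```bash
python3 -m handwheel '[[0.7,-0.55,0,0,0,1.4,0.6],[1.4,-1.1,0,0,0,2.8,0.6],[2.1,-1.65,0,0,0,4.2,0.6],[2.8,-2.2,0,0,0,5.6,0.6],[3.5,-2.75,0,0,0,7.0,0.6],[4.2,-3.3,0,0,0,8.4,0.6],[4.9,-3.85,0,0,0,9.8,0.6],[5.6,-4.4,0,0,0,11.0,0.6]]'
cat >> h.py <<'E'
from scipy.spatial.transform import Rotation as Ro
def togo(mx,my,z,yaw=None):
    "tool-axis shift in units to mat point; yaw: wanted tool y relative to mat x, deg"
    st=manip.get_state(); M=np.load("mat.npy"); R=Ro.from_quat(st["ee_rot"]).as_matrix(); p=np.array(st["ee_pos"])
    c,s=np.cos(M[2]),np.sin(M[2]); g=np.array([M[0]+c*mx-s*my,M[1]+s*mx+c*my,z])
    d=p[:2]-M[:2]; y=np.degrees(np.arctan2(R[1,1],R[0,1])-M[2])
    print("t",st["time"],"mat xy",(c*d[0]+s*d[1]).round(4),(-s*d[0]+c*d[1]).round(4),"z",p[2].round(4),"w",round(st["width"],3),"tool y vs mat x",y.round(1),"units",(R.T@(g-p)/.05).round(2),"F",np.round(st["ft_force"],1), "turn",None if yaw is None else (((y-yaw+90)%180-90)/6).round(2), "matx in tool",(R.T@[c,s,0]).round(2))
E
python3 -c "
from h import *
togo(.012,.065,.2,0)"
```

```text
time: 1.9
ee_pos: [0.3644, -0.2335, 0.2316]
ee_rot: [0.922, -0.387, 0.0, 0.0]
ft_force: [0.1, -0.3, 0.1]
width: 0.034
gripper_force: 0.0
t 1.9 mat xy -0.2871 -0.0072 z 0.2316 w 0.034 tool y vs mat x -177.6 units [-1.2  -6.04  0.63] F [ 0.1 -0.3  0.1] turn 0.39 matx in tool [ 0.04 -1.    0.  ]
```

```bash
python3 -m handwheel '[[-0.15,-0.85,0,0,0,0.1,0.6],[-0.3,-1.7,0,0,0,0.2,0.6],[-0.5,-2.6,0,0,0,0.3,0.6],[-0.65,-3.5,0,0,0,0.3,0.6],[-0.8,-4.4,0,0,0,0.3,0.6],[-1.0,-5.2,0,0,0,0.3,0.6],[-1.2,-6.0,0,0,0,0.3,0.6],[-1.2,-6.0,0,0,0,0.3,0.6]]'
python3 -c "
from h import *
togo(.012,.065,.009,0)"
```

```text
time: 2.7
ee_pos: [0.536, 0.0231, 0.2311]
ee_rot: [0.918, -0.396, 0.0, -0.001]
ft_force: [1.0, 0.1, -0.1]
width: 0.0341
gripper_force: 0.0
t 2.7 mat xy 0.0123 0.068 z 0.2311 w 0.034 tool y vs mat x -178.8 units [0.06 0.02 4.44] F [ 1.   0.1 -0.1] turn 0.19 matx in tool [ 0.02 -1.    0.  ]
```

```bash
python3 -m handwheel '[[0,0,0.8,0,0,0.2,0.6],[0,0,1.6,0,0,0.2,0.6],[0,0,2.4,0,0,0.2,0.6],[0,0,3.2,0,0,0.2,0.6],[0,0,3.8,0,0,0.2,0.6],[0,0,4.2,0,0,0.2,0.6],[0,0,4.5,0,0,0.2,0.6],[0,0,4.5,0,0,0.2,0.6]]'
python3 -c "
from h import *
togo(.012,.02,.006,0)
s=snapshot('scene');u,v=proj(s,[.57,-.03,0]).astype(int)
cv2.imwrite('pics/d.png',cv2.resize(s['image'][v-100:v+100,u-130:u+130],None,fx=3,fy=3))"
```

```text
time: 3.5
ee_pos: [0.5322, 0.0186, 0.0043]
ee_rot: [0.913, -0.408, -0.002, 0.001]
ft_force: [-0.8, 0.0, -0.9]
width: 0.0341
gripper_force: 0.0
t 3.5 mat xy 0.0065 0.0672 z 0.0043 w 0.034 tool y vs mat x -180.3 units [ 0.94 -0.12 -0.04] F [-0.8  0.  -0.9] turn -0.06 matx in tool [-0.01 -1.   -0.  ]
```

View pics/d.png

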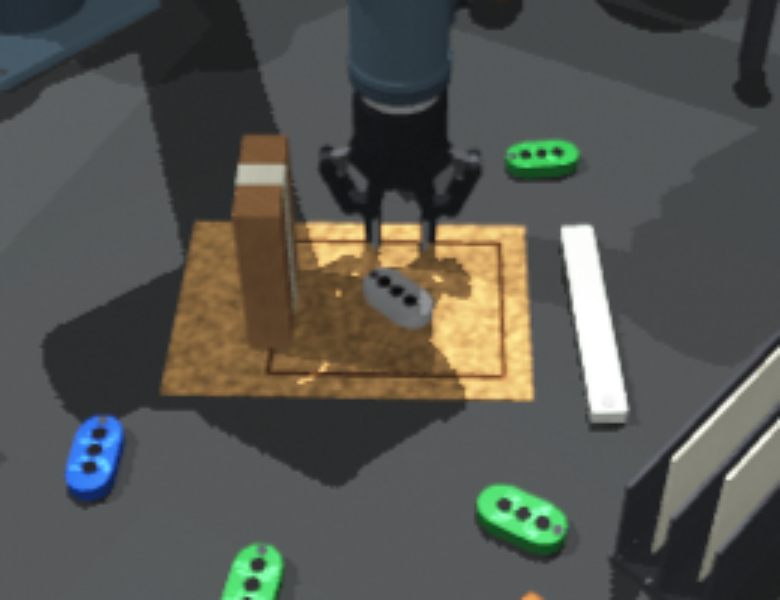

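```bash
python3 -m handwheel '[[0.2,-0.1,0,0,0,0,0.6],[0.4,-0.2,0,0,0,0,0.6],[0.6,-0.2,0,0,0,0,0.6],[0.8,-0.2,0,0,0,0,0.6],[1.0,-0.2,0,0,0,0,0.6],[1.2,-0.2,0,0,0,0,0.6],[1.4,-0.2,0,0,0,0,0.6],[1.6,-0.2,0,0,0,0,0.6]]'
python3 -c "
from h import *
togo(.012,-.09,.006,0)
s=snapshot('scene');u,v=proj(s,[.57,-.03,0]).astype(int)
cv2.imwrite('pics/e.png',cv2.resize(s['image'][v-100:v+100,u-130:u+130],None,fx=3,fy=3))"
```

```text
time: 4.35
ee_pos: [0.5955, -0.0347, 0.0062]
ee_rot: [0.913, -0.408, -0.0, 0.0]
ft_force: [-0.5, 0.2, -0.0]
width: 0.0343
gripper_force: 0.3
t 4.35 mat xy 0.0176 -0.0148 z 0.0062 w 0.034 tool y vs mat x -180.3 units [1.51 0.1  0.  ] F [-0.5  0.2 -0. ] turn -0.06 matx in tool [-0.01 -1.   -0.  ]
```

View pics/e.png

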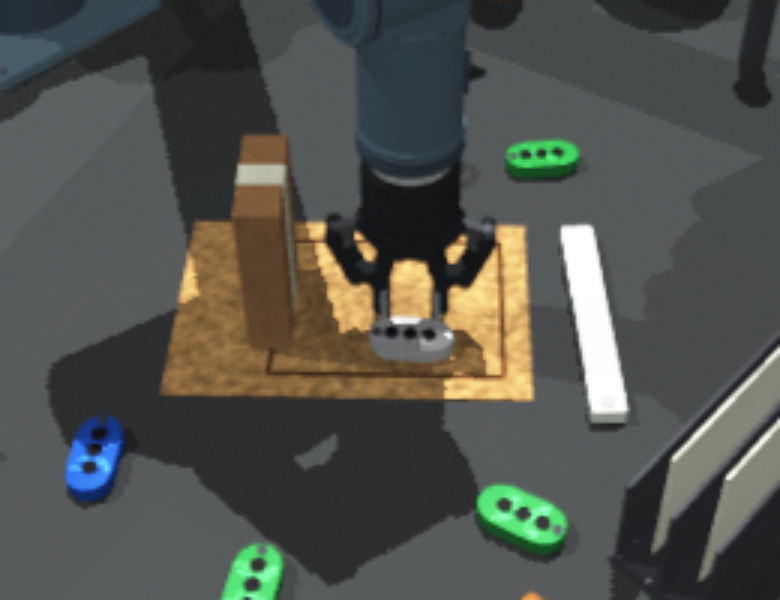

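The fob sits squarely on both fingers and is aligned with the mat; I'll keep pushing.

```bash
python3 -m handwheel '[[0.2,0,0,0,0,0,0.6],[0.4,0,0,0,0,0,0.6],[0.6,0,0,0,0,0,0.6],[0.8,0,0,0,0,0,0.6],[1.0,0,0,0,0,0,0.6],[1.2,0,0,0,0,0,0.6],[1.4,0,0,0,0,0,0.6],[1.6,0,0,0,0,0,0.6]]'
python3 -m handwheel '[[-0.2,0,0,0,0,0,0.6],[-0.5,0,0,0,0,0,0.6],[-0.5,0,-0.8,0,0,0,0.6],[-0.5,0,-1.6,0,0,0,0.6],[-0.5,0,-2.5,0,0,0,0.6],[-0.5,0,-3.4,0,0,0,0.6],[-0.5,0,-4.3,0,0,0,0.6],[-0.5,0,-4.6,0,0,0,0.6]]'
python3 -c "
from h import *
S=[snapshot(n) for n in('scene','top')];M=np.load('mat.npy');c,s=np.cos(M[2]),np.sin(M[2])
p=np.array([M[0]+c*.015+s*.12,M[1]+s*.015-c*.12,.01])
L=[(x,near(x,'fob',p,.05)) for x in S];L=[l for l in L if l[1] is not None];print(len(L))
q,e=fit(L,FOB,[p[0],p[1],M[2]]);d=q[:2]-M[:2];print('fob mat',c*d[0]+s*d[1],-s*d[0]+c*d[1],np.degrees(q[2]-M[2]),e)
togo(-.16,-.005,.23,90)
s=S[0];u,v=proj(s,[.57,-.03,0]).astype(int)
cv2.imwrite('pics/f.png',cv2.resize(s['image'][v-100:v+100,u-130:u+130],None,fx=3,fy=3))"
```

```text
time: 5.2
ee_pos: [0.6489, -0.0943, 0.0063]
ee_rot: [0.913, -0.408, -0.0, 0.0]
ft_force: [-0.0, -0.0, 0.7]
width: 0.0339
gripper_force: 0.2
time: 6.0
ee_pos: [0.6332, -0.0747, 0.2424]
ee_rot: [0.913, -0.408, 0.004, -0.001]
ft_force: [0.5, -0.0, -0.3]
width: 0.0344
gripper_force: 0.0
1
fob mat 0.017993771415159433 -0.12183152298636367 -1.7845258978432865 0.05252331321996706
t 6.2 mat xy 0.0172 -0.0679 z 0.2354 w 0.034 tool y vs mat x -180.3 units [-1.24  3.55  0.11] F [-0.4 -0.4 -0.2] turn 14.95 matx in tool [-0.01 -1.   -0.  ]
```

View pics/f.png

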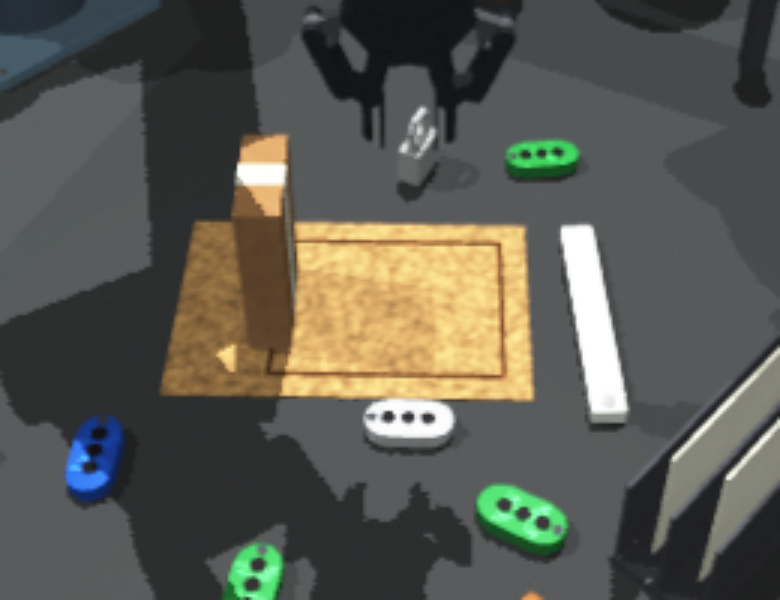

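```bash
python3 -m handwheel '[[-0.15,0.5,0,0,0,-1.4,0.6],[-0.3,1.0,0,0,0,-2.8,0.6],[-0.45,1.5,0,0,0,-4.2,0.6],[-0.6,2.0,0,0,0,-5.6,0.6],[-0.75,2.5,0,0,0,-7.0,0.6],[-0.9,3.0,0,0,0,-8.4,0.6],[-1.1,3.5,0,0,0,-9.8,0.6],[-1.25,4.05,0,0,0,-11.2,0.6]]'
python3 -m handwheel '[[0,0,0,0,0,-1.3,0.6],[0,0,0,0,0,-2.6,0.6],[0,0,0,0,0,-3.8,0.6],[0,0,0,0,0,-3.8,0.6]]'
python3 -c "
from h import *
togo(-.18,-.0055,.115,90)"
```

```text
time: 7.0
ee_pos: [0.4367, -0.1624, 0.2336]
ee_rot: [0.986, 0.168, -0.002, -0.002]
ft_force: [-0.2, -0.1, 0.1]
width: 0.0343
gripper_force: 0.0
time: 7.4
ee_pos: [0.4378, -0.1626, 0.234]
ee_rot: [0.934, 0.357, -0.001, -0.002]
ft_force: [-0.5, -0.8, -0.5]
width: 0.0342
gripper_force: 0.0
t 7.4 mat xy -0.1851 -0.0038 z 0.234 w 0.034 tool y vs mat x -90.3 units [0.11 0.04 2.38] F [-0.5 -0.8 -0.5] turn -0.05 matx in tool [ 1. -0. -0.]
```

```bash
python3 -m handwheel '[[0,0,0.6,0,0,0,0.6],[0,0,1.2,0,0,0,0.6],[0,0,1.7,0,0,0,0.6],[0,0,2.1,0,0,0,0.6],[0,0,2.3,0,0,0,0.6],[0,0,2.3,0,0,0,0.6]]'
python3 -m handwheel '[[0.2,0,0,0,0,0,0.6],[0.4,0,0,0,0,0,0.6],[0.6,0,0,0,0,0,0.6],[0.8,0,0,0,0,0,0.6],[1.0,0,0,0,0,0,0.6],[1.1,0,0,0,0,0,0.6],[1.2,0,0,0,0,0,0.6],[1.3,0,0,0,0,0,0.6]]'
python3 -c "
from h import *
togo(-.085,-.0055,.12,90)
s=snapshot('scene');u,v=proj(s,[.57,-.03,0]).astype(int)
cv2.imwrite('pics/g.png',cv2.resize(s['image'][v-100:v+100,u-130:u+130],None,fx=3,fy=3))"
```

```text
time: 8.0
ee_pos: [0.4377, -0.1623, 0.1193]
ee_rot: [0.934, 0.356, -0.001, -0.002]
ft_force: [0.3, 0.7, -0.0]
width: 0.0342
gripper_force: 0.0
time: 8.8
ee_pos: [0.4877, -0.1198, 0.1213]
ee_rot: [0.934, 0.357, -0.0, -0.0]
ft_force: [-0.9, -0.4, -0.2]
width: 0.0343
gripper_force: 0.2
t 8.8 mat xy -0.1194 -0.0056 z 0.1213 w 0.034 tool y vs mat x -90.3 units [ 0.69 -0.    0.02] F [-0.9 -0.4 -0.2] turn -0.05 matx in tool [ 1.   -0.01 -0.  ]
```

View pics/g.png

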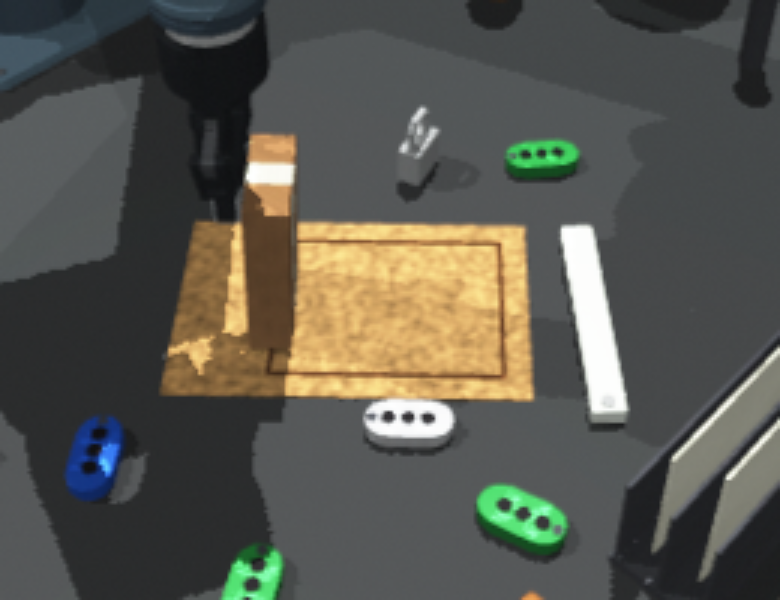

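The carton is starting to tip about its front edge, with the foot still in place at around (270,345). I'll carry on slowly.

```bash
python3 -m handwheel '[[0.1,0,0,0,0,0,0.6],[0.2,0,0,0,0,0,0.6],[0.3,0,0,0,0,0,0.6],[0.4,0,0,0,0,0,0.6],[0.5,0,0,0,0,0,0.6],[0.6,0,0,0,0,0,0.6],[0.65,0,0,0,0,0,0.6],[0.65,0,0,0,0,0,0.6]]'
python3 -m handwheel '[[0,0,0,0,0,0,0.6],[0,0,0,0,0,0,0.6],[0,0,0,0,0,0,0.6],[0,0,0,0,0,0,0.6],[0,0,0,0,0,0,0.6]]'
python3 -c "
from h import *
togo(-.085,-.0055,.12,90)
S=[snapshot(n) for n in('scene','top')];M=np.load('mat.npy');c,s=np.cos(M[2]),np.sin(M[2])
L=[(x,near(x,'carton',np.array([M[0],M[1],.02]),.06)) for x in S];L=[l for l in L if l[1] is not None];print(len(L))
q,e=fit(L,box(.15,.09,.002,.037),M);d=q[:2]-M[:2];print('carton mat',c*d[0]+s*d[1],-s*d[0]+c*d[1],np.degrees(q[2]-M[2]),e)
s=S[0];u,v=proj(s,[.57,-.03,0]).astype(int)
cv2.imwrite('pics/h.png',cv2.resize(s['image'][v-100:v+100,u-130:u+130],None,fx=3,fy=3))"
```

```text
time: 9.65
ee_pos: [0.512, -0.0981, 0.1213]
ee_rot: [0.934, 0.357, 0.0, 0.0]
ft_force: [0.2, -0.2, 0.2]
width: 0.034
gripper_force: 0.0
time: 10.15
ee_pos: [0.5117, -0.0985, 0.1213]
ee_rot: [0.934, 0.357, 0.0, 0.0]
ft_force: [0.4, -0.4, -0.0]
width: 0.0344
gripper_force: 0.0
t 10.15 mat xy -0.0873 -0.0059 z 0.1213 w 0.034 tool y vs mat x -90.3 units [ 0.05 -0.01  0.03] F [ 0.4 -0.4 -0. ] turn -0.06 matx in tool [ 1.   -0.01  0.  ]
2
carton mat -0.0013673958617656478 -0.0015118381283798128 0.4825398588088557 0.17812544088778648
```

View pics/h.png

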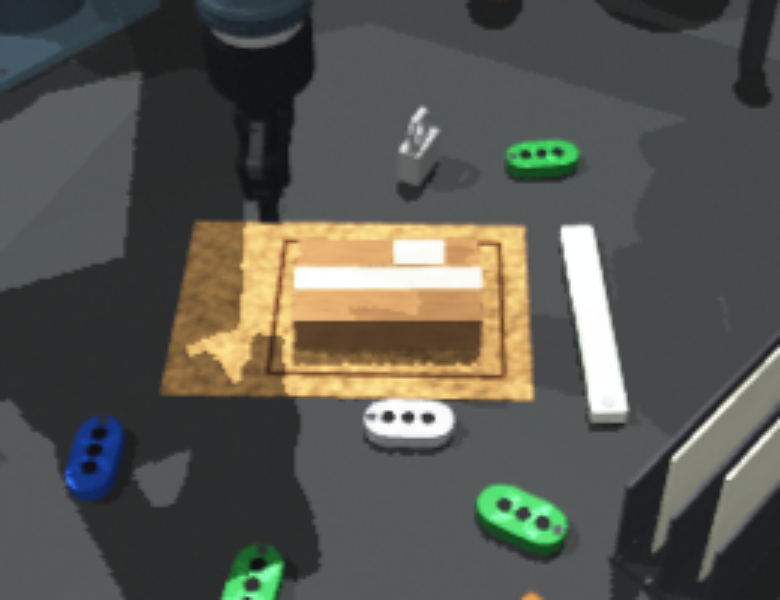

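The carton lies flat and centred, well inside the line (corners from about (295,240) to (480,365)). The fob is outside and undisturbed, and the arm is clear. I'll hand it in.

```bash
python3 -m handwheel '[[-0.3,0,-0.3,0,0,0,0.6],[-0.6,0,-0.6,0,0,0,0.6],[-0.6,0,-0.6,0,0,0,0.6],[-0.6,0,-0.6,0,0,0,0.6]]' && python3 -c "
from h import *
print(manip.finish_job())"
```

```text
time: 10.75
ee_pos: [0.4897, -0.1185, 0.1514]
ee_rot: [0.934, 0.356, 0.0, 0.0]
ft_force: [-0.3, -0.4, -0.7]
width: 0.0343
gripper_force: 0.0
the job is handed in; nothing more can be done
None
```

The job is handed in at 10.75 s on the robot's clock: the fob was pushed off the mat's −y side first with the carton still standing, and the carton then toppled flat and lies entirely inside the rectangle, about 2 mm off its centre.

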